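# Load the cassette feeder and press start

## Robot

A 6-joint arm with a two-finger parallel gripper is mounted at the origin on the work surface. World frame = base frame: x ahead of the robot, y to its left, z up, the work surface at z = 0. Lengths are in mm, angles in degrees, forces in N, time in s.
With the tool pointing down it reaches from about 300 to 850 mm from the base axis. Payload 4.2 kg.
Tool frame: the origin (TCP) lies at the very end of the fingers, on their centre line; the grasp point (between the pads) lies 19 mm behind it (env.grip_depth is the distance from the TCP to the grasp point, in mm); z points along the fingers, y is the line along which they close (so a half turn about z gives the same grasp; the last joint's range is limited). The gripper opens to 91 mm and grips with 3 to 60 N. Pads are 32 mm wide; open, the fingers measure 118 mm over their backs; the gripper's body (76 mm by 178 mm) begins 60 mm behind the grasp point.
Start: joints at [66.692, 18.312, 89.639, -0, 72.044, -1.146], TCP at [216.909, 532.535, 213.976] pointing down, gripper open.
Joint ranges: [-177.97, 177.97], [-48.28, 115.42], [12.27, 149.76], [-77.06, 257.06], [2.81, 150.46], [-146.56, 146.56]. Speed limits (degrees/s): [147.25, 147.25, 180, 180, 180, 180].

## Interface

Orientations are given as [roll, pitch, yaw] about the fixed x, y, z axes, in that order (R = Rz(yaw) Ry(pitch) Rx(roll)).
In Python, from workcell import env, cams gives the robot as it stands.
- The arm moves only by the tool apply_moves, never from a script. Its argument "deltas" is a list of rows, each a list of 5 numbers: the shift along the tool's x, y, z in m, then the turn about the tool's z in rad, then the opening, from -1 (shut) to 1 (fully open), so that 0 is half open. In form: [[tx, ty, tz, roll, gripper], ...]. A call has 1 to 5 rows; each row is the pose to reach, as a shift and turn from the pose commanded when the call began, along the tool's axes at that moment; what a row does not reach only later rows make up. A row lasts 1/10 s, in which the tool goes at most 50 mm and 8.59 degrees, less where a joint would pass 70% of its speed; a pose out of reach is approached as far as the arm can. A call with a gripper value outside its range is refused whole. The fingers move at their own pace and stop on an object; "grip_force" is the grip in N (left out, the last holds). Time passes only in rows, so rows that repeat a pose let the fingers close. It gives the time, the measured TCP pose, the force, the opening and the grip force at its end, in the units of the state.
- env.state(): the state, without advancing time (a new reading comes with each control period).
- cams.grab_frame(name): name is "side" or "top" or "wrist"; returns the picture (400x640x3 uint8, blue, green, red); there is no depth.
- cams.get_calibration(name): a dict with "mtx" (3x3 intrinsics, pixels), "k1" (the pictures are not rectified: a ray, as slopes to the right and down, at radius r is drawn at 1 + k1 r^2 times it, then the intrinsics apply), "eye" and "attitude" of the camera in the world; the wrist camera has in their place "tool_from_camera" (4x4, takes a point from camera to tool coordinates, whose origin is the TCP and whose axes are the flange's). Camera axes: x right, y down, z forward; pixel columns grow to the right and rows downward; lengths in mm; the calibration is good to about 2 mm. A picture is of the moment at which its call begins: read the wrist's pose just before it. get_calibration takes no time and is no camera call.
- env.job_done(): hands the job in; it is judged then, once.
The state is a dict: "time_s": time; "qpos": joint angles; "qvel": joint speeds; "effort": joint torques, N m; "ee_pos": TCP position; "ee_rot": TCP orientation; "force": force on the tool from outside, world axes, zero at the start; "torque": the same for the moment, N m; "gripper_width": finger opening in mm; "gripper_force": force on a finger pad.
Only numpy, scipy, OpenCV 4.12 (cv2) and the standard library are available. Lean on these libraries where they do the work, as an engineer would, in place of code of your own. Each camera call takes 0.05 s, during which the arm holds its last target. There are 200 camera calls.

## Task

Load the two test cassettes one by one into the gravity feeder between its corner guides, lying flat, the thick one first so that it is at the bottom and the thin one on top of it. Only then press the wide start key on the console with the fingertips to about 8 N, keeping it down for about a second and never pressing harder than 25 N, and let go. Do not press the two round keys and leave the other things on the bench where they are.

Things in the scene. Friction and masses are not known exactly. Their poses are not given: they have to be found in the camera images.
- thick_cassette: Thick cassette, loose, white plastic block with one round dark port on its top: 46 mm (its x) x 110 mm (its y) x 34 mm high, about 0.16 kg. Origin at the centre of its underside, z up. It lies flat on the bench; a half turn makes no difference.
- thin_cassette: Thin cassette, loose, white plastic block with three dark bar-shaped windows on its top: 46 mm (its x) x 110 mm (its y) x 22 mm high, about 0.10 kg. Origin at the centre of its underside, z up. It lies flat on the bench; a half turn makes no difference.
- feeder: Gravity feeder, fixed, left or right of the robot with the console on the other side: white base 130 (x) x 190 (y) x 30 mm high; on it four L-shaped aluminium corner guides around an upright well open at the top. Guides reach 48 mm above the well's floor, their lips, leaning outwards, 58 mm. Cassettes lie with their length along feeder y. Origin at the centre of the underside.
- feeder_floor (a point): Centre of the well's floor, 30 mm above the bench, axes as the feeder's. Well 56 (x) x 120 mm (y). Its long sides (-x, +x) are open over the middle 76 mm, so fingers holding a cassette across its width pass down beside it to the flat base. A cassette resting there has its origin at this point; one on the thick cassette 34 mm above it.
- console: Console, fixed: white box 140 mm (x) x 170 mm (y) x 50 mm high with a level grey key panel on top. One wide rectangular start key along the edge nearest the robot (-x), a dark display strip across the middle, two round keys along the far edge. Origin at the centre of its underside.
- start_key_top (a point): Centre of the top face of the start key: white rectangle 38 mm (console x) x 80 mm (console y), its top 54.5 mm above the bench; flat membrane key, spring-backed, only 1.5 mm of travel (about 1.5 N to start moving, 12 N to reach the stop, rigid beyond). Pressed straight down.
- start_key: The start key itself; origin at the centre of its underside, 3 mm below its top.
- stop_key: Left round key (console +y), 28 mm across, its top 54.5 mm above the bench, centre 85 mm farther in console x and 45 mm in console +y from the start key's centre. Not to be pressed.
- eject_key: Right round key (console -y), as the left one but 45 mm to console -y. Not to be pressed.
- jar_a: Bystander, small white-capped jar, 42 mm across, 55 mm high; origin at the centre of its underside. Leave it where it is.
- dish: Bystander, glass dish, open shallow bowl, 56 mm across, 16 mm high; origin at the centre of its underside. Leave it where it is.
- reagent_bottle: Bystander, amber bottle, 56 mm across, 130 mm high; origin at the centre of its underside. Leave it where it is.
- beaker: Bystander, glass beaker, open cup, 66 mm across, 85 mm high; origin at the centre of its underside. Leave it where it is.
- mouse: Bystander, computer mouse, 100 x 58 x 22 mm; origin at the centre of its underside. Leave it where it is.
- tip_tray: Bystander, white tray, open, 90 x 120 x 50 mm; origin at the centre of its underside. Leave it where it is.
- slide_box: Bystander, cardboard box, closed, 90 x 160 x 35 mm; origin at the centre of its underside. Leave it where it is.
Not all that is in view belongs to the job. What is shaped like the thin_cassette but orange is not meant. Leave any pink look-alike of the thick_cassette alone.

How it is judged (in metres and radians):
On the way, in this order (a step that is already met when the one before it is completed fails the run):
1. the thick cassette lies flat on the feeder's floor, let go (x of thick_cassette in the frame of feeder_floor between -0.012 and 0.012 m and y of thick_cassette in the frame of feeder_floor between -0.012 and 0.012 m and z of thick_cassette in the frame of feeder_floor between -0.004 and 0.004 m and angle between thick_cassette's own z axis and vertical below 0.08 rad and angle between the y axis of thick_cassette and the y axis of feeder, either way round below 0.25 rad and contact force between the fingers and thick_cassette below 0.3 N and linear speed of thick_cassette below 0.03 m/s), for 0.2 s.
2. the thin cassette lies flat on the thick one in the feeder, let go (x of thick_cassette in the frame of feeder_floor between -0.012 and 0.012 m and y of thick_cassette in the frame of feeder_floor between -0.012 and 0.012 m and z of thick_cassette in the frame of feeder_floor between -0.004 and 0.004 m and angle between each of thick_cassette, thin_cassette's own z axis and vertical below 0.08 rad and angle between the y axis of each of thick_cassette, thin_cassette and the y axis of feeder, either way round below 0.25 rad and x of thin_cassette in the frame of feeder_floor between -0.012 and 0.012 m and y of thin_cassette in the frame of feeder_floor between -0.012 and 0.012 m and z of thin_cassette in the frame of feeder_floor between 0.03 and 0.038 m and contact force between the fingers and thin_cassette below 0.3 N and linear speed of thin_cassette below 0.03 m/s), for 0.2 s.
3. the start key is held down by the fingers with more than 5 N for 0.5 s (contact force between the fingers and start_key above 5 N), for 0.5 s.
At the end, for the whole second after the job is handed in: Thick cassette flat on the feeder's floor and thin cassette flat on top of it, each within 12 mm of the well's centre line in x and y, within 4 mm of its resting height, level within 0.08 rad and along the well within 0.25 rad, both at rest; start key let go (under 0.3 N) (x of thick_cassette in the frame of feeder_floor between -0.012 and 0.012 m and y of thick_cassette in the frame of feeder_floor between -0.012 and 0.012 m and z of thick_cassette in the frame of feeder_floor between -0.004 and 0.004 m and angle between each of thick_cassette, thin_cassette's own z axis and vertical below 0.08 rad and angle between the y axis of each of thick_cassette, thin_cassette and the y axis of feeder, either way round below 0.25 rad and x of thin_cassette in the frame of feeder_floor between -0.012 and 0.012 m and y of thin_cassette in the frame of feeder_floor between -0.012 and 0.012 m and z of thin_cassette in the frame of feeder_floor between 0.03 and 0.038 m and linear speed of each of thick_cassette, thin_cassette below 0.01 m/s and contact force between anything else and start_key below 0.3 N); the robot touches nothing.
It fails at once if the start key is pressed with more than 25 N (contact force between anything else and start_key above 25 N).
It fails at once if the start key is pressed (over 2 N) before both cassettes are in the feeder (contact force between anything else and start_key above 2 N and not (x of thick_cassette in the frame of feeder_floor between -0.012 and 0.012 m and y of thick_cassette in the frame of feeder_floor between -0.012 and 0.012 m and z of thick_cassette in the frame of feeder_floor between -0.004 and 0.004 m and angle between each of thick_cassette, thin_cassette's own z axis and vertical below 0.08 rad and angle between the y axis of each of thick_cassette, thin_cassette and the y axis of feeder, either way round below 0.25 rad and x of thin_cassette in the frame of feeder_floor between -0.012 and 0.012 m and y of thin_cassette in the frame of feeder_floor between -0.012 and 0.012 m and z of thin_cassette in the frame of feeder_floor between 0.03 and 0.038 m)).
It fails at once if a round key is pressed (over 2 N) (contact force between anything else and stop_key above 2 N or contact force between anything else and eject_key above 2 N).
It fails at once if a bystander is moved more than 30 mm or tipped over (distance of any of jar_a, dish, reagent_bottle, beaker, mouse, tip_tray, slide_box from where it was at the start of the episode above 0.03 m or angle between any of jar_a, dish, reagent_bottle, beaker, mouse, tip_tray, slide_box's own z axis and vertical above 0.5 rad).
It also fails if it takes over 72 s, if anything falls off the work surface, if the arm or the gripper's body presses on something with over 40 N, if the wrist force passes 120 N, or if a joint passes its speed limit or range.

## Working session

There is one attempt and no reset: what is moved stays moved. The work goes in short steps, Python scripts to look and compute and a tool call to move; the robot and the scene stay as the last step left them, time stands still between calls to the robot, and variables do not carry over. Pictures are saved under pics/ and viewed, at most 10 in all, crops included, and the job is handed in when it is done.

Besides the shell and the picture viewer there is one more tool, called after "Request:" by a JSON object that holds its "fn" and its "kwargs". apply_moves: Moves the arm, as the interface text tells. Its arguments: {"type":"object","properties":{"deltas":{"type":"array"},"grip_force":{"type":"number"}},"required":["deltas"]}

```bash
mkdir -p pics; cat > h.py <<'E'
import numpy as np, cv2
from scipy.spatial.transform import Rotation as R
from workcell import env, cams
def cam(name, st=None):
    c=cams.get_calibration(name); 
    if name=="wrist":
        st=st or env.state(); T=np.eye(4); T[:3,:3]=R.from_euler('xyz',st['ee_rot'],degrees=True).as_matrix(); T[:3,3]=st['ee_pos']
        M=T@np.array(c['tool_from_camera']); return c,M[:3,3],M[:3,:3]
    return c,np.array(c['eye'],float),c['attitude']
def att(a):
    a=np.array(a,float)
    return a if a.shape==(3,3) else R.from_euler('xyz',a,degrees=True).as_matrix()
def ray(C,uv):
    c,e,a=C; K=np.array(c['mtx']); d=np.array([(uv[0]-K[0,2])/K[0,0],(uv[1]-K[1,2])/K[1,1]])
    s=d.copy()
    for _ in range(20): s=d/(1+c['k1']*(s@s))
    return e,att(a)@np.array([s[0],s[1],1])
def onz(C,uv,z):
    e,d=ray(C,uv); return (e+d*(z-e[2])/d[2])[:2]
E
python3 - <<'E'
from h import *
for n in ("side","top","wrist"):
    st=env.state(); cv2.imwrite(f"pics/{n}0.png",cams.grab_frame(n)); print(n,cams.get_calibration(n))
print(env.state())
E
```

```text
side {'mtx': array([[374.29763854,   0.        , 316.32877396],
       [  0.        , 374.29763854, 205.54413842],
       [  0.        ,   0.        ,   1.        ]]), 'k1': -0.011753920796692907, 'eye': array([ 457.2396133 , -900.95559497,  882.33631842]), 'attitude': array([-131.58100163,   -0.48182321,   -6.50840701])}
top {'mtx': array([[493.3377875 ,   0.        , 319.88193138],
       [  0.        , 493.3377875 , 206.00080638],
       [  0.        ,   0.        ,   1.        ]]), 'k1': -0.09346602839828475, 'eye': array([ 273.60794739,   23.98896858, 1936.26964529]), 'attitude': array([-169.91517167,   -0.56435912,  -90.04950436])}
wrist {'mtx': array([[300.36253606,   0.        , 318.75659786],
       [  0.        , 300.36253606, 200.8180721 ],
       [  0.        ,   0.        ,   1.        ]]), 'k1': -0.03711549254228802, 'tool_from_camera': array([[-5.64252444e-04, -9.62863042e-01, -2.69989710e-01,
         7.71560977e+01],
       [ 9.99999487e-01, -7.70321357e-04,  6.57291015e-04,
        -6.05383033e-01],
       [-8.40860066e-04, -2.69989201e-01,  9.62862983e-01,
        -1.71027078e+02],
       [ 0.00000000e+00,  0.00000000e+00,  0.00000000e+00,
         1.00000000e+00]])}
{'time_s': 0.15, 'qpos': array([ 6.66933857e+01,  1.83430976e+01,  8.96892229e+01, -1.10509196e-03,
        7.20423949e+01, -1.14570077e+00]), 'qvel': array([-0.07689893, -0.23503838, -0.09508824,  0.03533114, -0.00422208,
        0.05641439]), 'effort': array([ 1.18512242e-03, -4.12767291e+01, -2.32156992e+01,  7.28748715e-02,
        4.32005106e-02, -9.72418366e-05]), 'ee_pos': array([216.75482033, 532.18958858, 213.32234108]), 'ee_rot': array([-1.79925279e+02, -4.43325355e-04,  1.57839428e+02]), 'force': array([-0.07477838,  0.35404486,  0.14291517]), 'torque': array([ 0.02760831,  0.02544331, -0.0368415 ]), 'gripper_force': 0.0, 'gripper_width': 90.98937233394746}
```

View pics/top0.png

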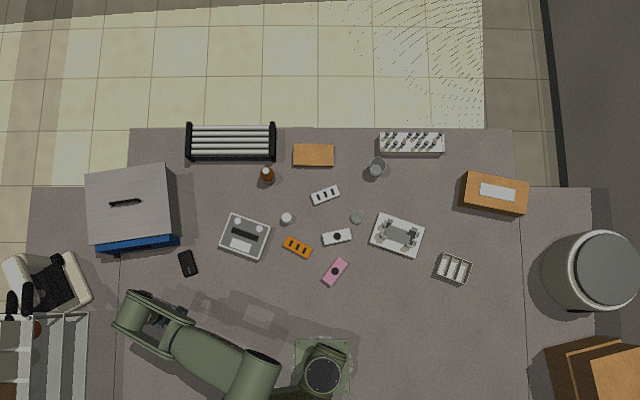

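View pics/side0.png

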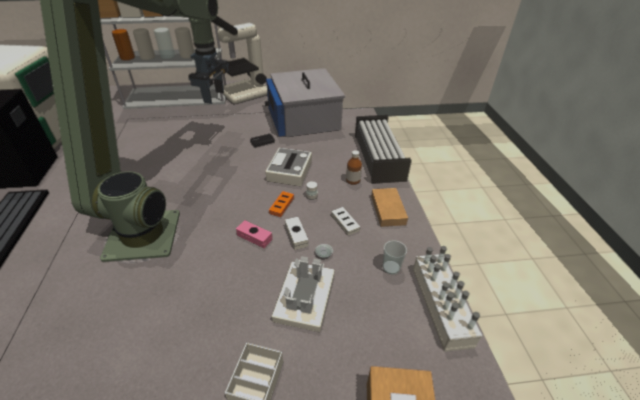

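Top view: the white candidates are a block with one round port at (337,237), which fits the thick cassette, and a block with three bars at (325,195), which fits the thin one. The look-alikes are orange at (297,247) and pink at (335,272), both to be left alone. The feeder is at (397,234) and the console at (245,237). I'll confirm with one crop and measure.

```bash
python3 - <<'E'
from h import *
im=cv2.imread("pics/top0.png"); C=cam("top")
cv2.imwrite("pics/crop0.png",cv2.resize(im[175:295,210:440],None,fx=3.4,fy=3.4,interpolation=cv2.INTER_CUBIC))
hsv=cv2.cvtColor(im,cv2.COLOR_BGR2HSV)
m=((hsv[...,2]>165)&(hsv[...,1]<45)).astype(np.uint8)
m[:170]=0;m[300:]=0;m[:,:205]=0;m[:,480:]=0
m=cv2.morphologyEx(m,cv2.MORPH_CLOSE,np.ones((3,3)))
for c in cv2.findContours(m,cv2.RETR_EXTERNAL,cv2.CHAIN_APPROX_NONE)[0]:
    if cv2.contourArea(c)<60: continue
    (u,v),_,_=r=cv2.minAreaRect(c)
    z={True:50}.get(u<275, 34 if v>220 and u<360 else 22 if v<210 else 30)
    b=np.array([onz(C,p,z) for p in cv2.boxPoints(r)])
    e=b[1]-b[0],b[2]-b[1]
    print(np.round((u,v)),z,np.round(onz(C,(u,v),z)),[(round(np.hypot(*x)),round(np.degrees(np.arctan2(x[1],x[0])),1)) for x in e])
E
```

```text
[460. 273.] 30 [ 349. -540.] [(68, np.float64(-21.1)), (19, np.float64(-108.7))]
[240. 247.] 50 [451. 312.] [(43, np.float64(-18.5)), (163, np.float64(-109.9))]
[330. 237.] 34 [488. -33.] [(49, np.float64(-77.4)), (40, np.float64(-167.9))]
[343. 234.] 34 [500. -84.] [(54, np.float64(-76.9)), (40, np.float64(-167.7))]
[397. 235.] 30 [ 499. -297.] [(124, np.float64(-20.3)), (186, np.float64(-109.7))]
[325. 194.] 22 [663. -16.] [(104, np.float64(-68.3)), (40, np.float64(-159.5))]
```

View pics/crop0.png

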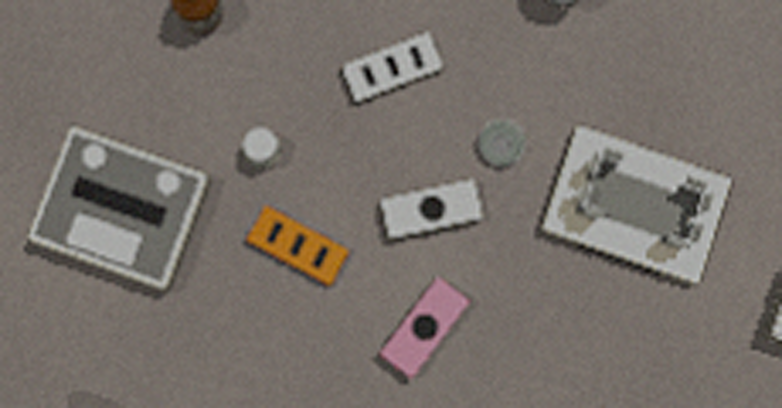

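Confirmed: the thick cassette is at about (494,-59) with yaw 13°, the thin at about (663,-16) with yaw 22°, and the feeder at about (499,-297) with yaw -20°. Moving above the thick cassette.

Request:
{"fn": "apply_moves", "kwargs": {"deltas": [[-0.032,-0.0295,0,0,1],[-0.064,-0.059,0,0,1],[-0.096,-0.0885,0,0,1],[-0.128,-0.118,0,0,1],[-0.16,-0.1475,0,0,1]], "grip_force": 25}}

```text
time_s: 0.65
ee_pos: [309.7, 333.9, 213.8]
ee_rot: [-180.0, 0.0, 157.9]
force: [0.9, -0.2, -0.5]
gripper_width: 91.2
gripper_force: 0.0
```

Request:
{"fn": "apply_moves", "kwargs": {"deltas": [[-0.032,-0.0295,0,0,1],[-0.064,-0.059,0,0,1],[-0.096,-0.0885,0,0,1],[-0.128,-0.118,0,0,1],[-0.16,-0.1475,0,0,1]]}}

```text
time_s: 1.15
ee_pos: [402.3, 136.9, 213.9]
ee_rot: [180.0, 0.0, 157.8]
force: [1.2, 0.8, -0.2]
gripper_width: 91.3
gripper_force: 0.0
```

Request:
{"fn": "apply_moves", "kwargs": {"deltas": [[-0.032,-0.0295,0,0.14,1],[-0.064,-0.059,0,0.28,1],[-0.096,-0.0885,0,0.42,1],[-0.128,-0.118,0,0.56,1],[-0.16,-0.1475,0,0.7,1]]}}

```text
time_s: 1.65
ee_pos: [494.8, -60.1, 213.8]
ee_rot: [180.0, -0.0, 117.4]
force: [1.0, 0.1, -0.5]
gripper_width: 91.0
gripper_force: 0.0
```

Request:
{"fn": "apply_moves", "kwargs": {"deltas": [[0,0,0,0.128,1],[0,0,0,0.256,1],[0,0,0,0.256,1],[0,0,0,0.256,1]]}}

```text
time_s: 2.05
ee_pos: [494.3, -58.3, 213.8]
ee_rot: [-180.0, -0.0, 103.2]
force: [0.2, -0.4, -0.1]
gripper_width: 91.6
gripper_force: 0.0
```

```bash
cat >> h.py <<'E'
def go(x,y,z,psi,st=None):
    st=st or env.state(); p=np.array(st['ee_pos']); Rm=R.from_euler('xyz',st['ee_rot'],degrees=True).as_matrix()
    d=Rm.T@(np.array([x,y,z])-p); r=-((psi-st['ee_rot'][2]+180)%360-180)
    print('pose',np.round(p,1),np.round(st['ee_rot'],1),'tool delta m',np.round(d/1000,4),'roll rad',round(np.radians(r),3),'t',st['time_s'],'F',np.round(st['force'],1),'w',round(st['gripper_width'],1))
def rects(im,C,lo,hi,z,amin,k=5):
    hsv=cv2.cvtColor(im,cv2.COLOR_BGR2HSV); m=cv2.inRange(hsv,lo,hi); m=cv2.morphologyEx(m,cv2.MORPH_CLOSE,np.ones((k,k)))
    for c in cv2.findContours(m,cv2.RETR_EXTERNAL,cv2.CHAIN_APPROX_NONE)[0]:
        if cv2.contourArea(c)<amin: continue
        w=np.array([onz(C,p,z) for p in c[:,0]],np.float32); r=cv2.minAreaRect(w); b=cv2.boxPoints(r); e=[b[1]-b[0],b[2]-b[1]]
        l=max(e,key=np.linalg.norm); print('px',np.round(c[:,0].mean(0)),'xy',np.round(r[0],1),'size',np.round(r[1],1),'y-axis',round(np.degrees(np.arctan2(l[1],l[0]))%180,1))
E
python3 - <<'E'
from h import *
st=env.state(); im=cams.grab_frame("wrist"); cv2.imwrite("pics/w1.png",im); C=cam("wrist",st)
go(494,-59,200,103,st); rects(im,C,(0,0,165),(180,45,255),34,1500)
E
```

```text
pose [494.3 -58.3 213.8] [-180.    -0.   103.2] tool delta m [-0.0006 -0.0005  0.0138] roll rad 0.004 t 2.05 F [ 0.2 -0.4 -0.1] w 91.6
px [319. 183.] xy [495.  -58.3] size [ 45.7 108.6] y-axis 102.3
px [460. 175.] xy [656. -13.] size [ 44.7 105.9] y-axis 111.6
```

View pics/w1.png

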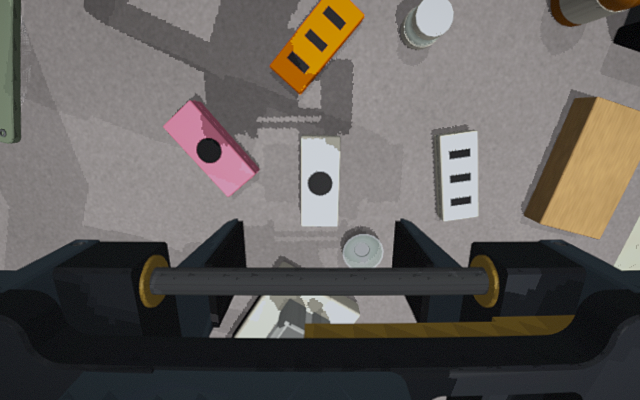

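The close view shows the thick cassette at px (319,183), centred in the tool, and the thin one at (460,175). The pink look-alike is clear of the fingers. Descending and gripping.

Request:
{"fn": "apply_moves", "kwargs": {"deltas": [[0,0.0005,0.045,0.015,0.6],[0,0.0005,0.09,0.015,0.6],[0,0.0005,0.135,0.015,0.6],[0,0.0005,0.175,0.015,0.6],[0,0.0005,0.195,0.015,0.6]]}}

```text
time_s: 2.6
ee_pos: [492.7, -57.5, 16.0]
ee_rot: [-179.7, -0.1, 102.4]
force: [0.6, -0.3, -0.1]
gripper_width: 73.1
gripper_force: 0.0
```

Request:
{"fn": "apply_moves", "kwargs": {"deltas": [[0,0,0.012,0,0.6],[0,0,0.012,0,-0.2],[0,0,0.012,0,-0.2],[0,0,0.012,0,-0.2],[0,0,0.012,0,-0.2]]}}

```text
time_s: 3.1
ee_pos: [495.9, -58.3, 8.2]
ee_rot: [179.9, 0.1, 102.2]
force: [0.2, -0.6, 3.4]
gripper_width: 45.7
gripper_force: 25.0
```

Request:
{"fn": "apply_moves", "kwargs": {"deltas": [[0,0,0,0,-0.2],[0,0,0,0,-0.2],[0,0,0,0,-0.2]]}}

```text
time_s: 3.4
ee_pos: [495.9, -58.3, 8.2]
ee_rot: [179.9, 0.0, 102.2]
force: [-0.7, -0.5, 7.2]
gripper_width: 45.9
gripper_force: 25.0
```

Request:
{"fn": "apply_moves", "kwargs": {"deltas": [[0,0,-0.02,0,-0.2],[0,0,-0.06,0,-0.2],[0,0,-0.1,0,-0.2],[0,0,-0.145,0,-0.2],[0,0,-0.19,0,-0.2]]}}

```text
time_s: 3.9
ee_pos: [494.3, -58.1, 198.6]
ee_rot: [-180.0, -0.0, 102.2]
force: [1.0, -0.3, -1.7]
gripper_width: 45.8
gripper_force: 25.0
```

Request:
{"fn": "apply_moves", "kwargs": {"deltas": [[-0.035,-0.01,-0.02,0,-0.2],[-0.075,-0.021,-0.04,0,-0.2],[-0.115,-0.032,-0.04,0,-0.2],[-0.155,-0.043,-0.04,0,-0.2],[-0.195,-0.054,-0.04,0,-0.2]]}}

```text
time_s: 4.4
ee_pos: [482.8, -261.7, 237.1]
ee_rot: [180.0, -0.0, 102.2]
force: [1.4, 0.7, -0.9]
gripper_width: 45.7
gripper_force: 25.0
```

Request:
{"fn": "apply_moves", "kwargs": {"deltas": [[-0.03,-0.008,0,0.11,-0.2],[-0.06,-0.017,0,0.22,-0.2],[-0.09,-0.025,0,0.34,-0.2],[-0.09,-0.025,0,0.45,-0.2],[-0.09,-0.025,0,0.56,-0.2]]}}

```text
time_s: 4.9
ee_pos: [477.3, -354.4, 236.2]
ee_rot: [-179.9, -0.0, 69.8]
force: [-0.1, -0.3, -2.3]
gripper_width: 45.7
gripper_force: 25.0
```

Request:
{"fn": "apply_moves", "kwargs": {"deltas": [[0,0,0,0,-0.2],[0,0,0,0,-0.2]]}}

```text
time_s: 5.1
ee_pos: [477.8, -353.3, 236.7]
ee_rot: [-180.0, -0.0, 70.3]
force: [-0.1, -0.1, -1.0]
gripper_width: 45.6
gripper_force: 25.0
```

```bash
python3 - <<'E'
from h import *
st=env.state(); im=cams.grab_frame("wrist"); cv2.imwrite("pics/w2.png",im); C=cam("wrist",st)
go(499,-297,200,70.3,st); rects(im,C,(0,0,165),(180,45,255),30,1500)
E
```

```text
pose [ 477.8 -353.3  236.7] [-180.    -0.    70.3] tool delta m [0.0601 0.0009 0.0368] roll rad -0.001 t 5.1 F [-0.1 -0.1 -1. ] w 45.6
px [312. 312.] xy [ 404.4 -533.9] size [ 42.6 130.3] y-axis 160.2
px [328. 118.] xy [ 500.5 -294.9] size [188.4 128.2] y-axis 70.4
px [625. 110.] xy [ 875.4 -407. ] size [202.2  39.5] y-axis 89.8
```

View pics/w2.png

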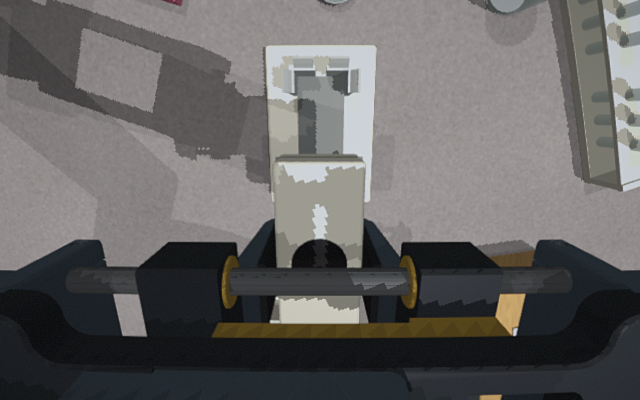

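The feeder base is in view around px (320,120), giving a centre of (500.5,-294.9) with its y-axis at 70.4°. The cassette is held square. Moving over the well and lowering.

Request:
{"fn": "apply_moves", "kwargs": {"deltas": [[0.03,0.001,0.02,0,-0.2],[0.0625,0.002,0.05,0,-0.2],[0.0625,0.002,0.085,0,-0.2],[0.0625,0.002,0.115,0,-0.2],[0.0625,0.002,0.125,0,-0.2]]}}

```text
time_s: 5.65
ee_pos: [499.5, -293.6, 108.9]
ee_rot: [-179.7, -0.1, 70.3]
force: [-0.6, 0.5, -0.5]
gripper_width: 45.8
gripper_force: 25.0
```

Request:
{"fn": "apply_moves", "kwargs": {"deltas": [[0,0,0,0,-0.2],[0,0,0,0,-0.2]]}}

```text
time_s: 5.85
ee_pos: [502.1, -296.1, 113.3]
ee_rot: [179.9, 0.0, 70.1]
force: [-0.0, -0.1, -1.6]
gripper_width: 46.1
gripper_force: 25.0
```

```bash
python3 - <<'E'
from h import *
st=env.state(); go(500.5,-294.9,39,70.4,st); im=cams.grab_frame("wrist"); im2=cams.grab_frame("side")
cv2.imwrite("pics/w3.png",np.vstack([im[0:300,150:490],cv2.resize(im2[240:335,255:350],(340,340),interpolation=cv2.INTER_CUBIC)])[:600])
E
```

```text
pose [ 502.1 -296.1  113.3] [179.9   0.   70.1] tool delta m [ 0.0006 -0.0021  0.0743] roll rad -0.005 t 5.85 F [-0.  -0.1 -1.6] w 46.1
```

View pics/w3.png

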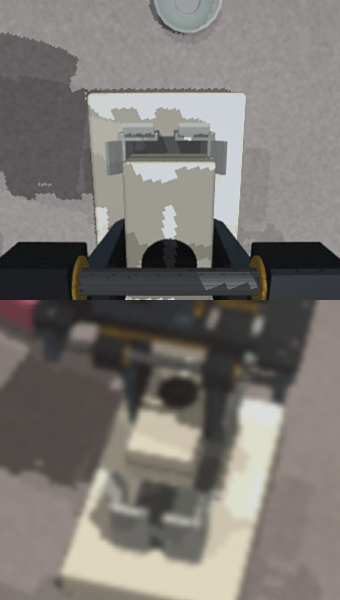

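The cassette sits over the well about 2 mm to the right (guides centred at px 166, cassette at 169). I'll correct that and lower it.

Request:
{"fn": "apply_moves", "kwargs": {"deltas": [[0.0005,-0.002,0.0,-0.005,-0.2],[0.0005,-0.002,0.012,-0.005,-0.2],[0.0005,-0.002,0.025,-0.005,-0.2],[0.0005,-0.002,0.038,-0.005,-0.2],[0.0005,-0.002,0.05,-0.005,-0.2]]}}

```text
time_s: 6.45
ee_pos: [498.9, -293.9, 60.1]
ee_rot: [-179.9, -0.0, 70.4]
force: [0.0, -0.7, -1.5]
gripper_width: 45.8
gripper_force: 25.0
```

Request:
{"fn": "apply_moves", "kwargs": {"deltas": [[0,0,0.008,0,-0.2],[0,0,0.014,0,-0.2],[0,0,0.019,0,-0.2],[0,0,0.022,0,-0.2],[0,0,0.022,0,-0.2]]}}

```text
time_s: 6.95
ee_pos: [499.4, -294.2, 39.7]
ee_rot: [-180.0, -0.0, 70.4]
force: [0.2, -0.2, -2.0]
gripper_width: 46.0
gripper_force: 25.0
```

Request:
{"fn": "apply_moves", "kwargs": {"deltas": [[0,0,0,0,-0.2],[0,0,0,0,-0.2]]}}

```text
time_s: 7.15
ee_pos: [499.8, -294.4, 40.4]
ee_rot: [179.9, 0.0, 70.4]
force: [1.0, 0.7, -2.0]
gripper_width: 45.9
gripper_force: 25.0
```

Request:
{"fn": "apply_moves", "kwargs": {"deltas": [[0,0,0.0015,0,-0.2],[0,0,0.0025,0,-0.2],[0,0,0.0025,0,0.35],[0,0,0.0025,0,0.35],[0,0,0.0025,0,0.35]]}}

```text
time_s: 7.65
ee_pos: [499.6, -294.3, 37.5]
ee_rot: [180.0, -0.0, 70.4]
force: [-0.5, 0.5, 0.4]
gripper_width: 61.5
gripper_force: 0.0
```

Request:
{"fn": "apply_moves", "kwargs": {"deltas": [[0,0,0,0,0.35],[0,0,-0.02,0,0.35],[0,0,-0.06,0,0.35],[0,0,-0.11,0,0.35],[0,0,-0.16,0,0.35]]}}

```text
time_s: 8.15
ee_pos: [499.0, -294.0, 198.8]
ee_rot: [-179.9, -0.0, 70.4]
force: [0.9, -0.5, -0.3]
gripper_width: 61.5
gripper_force: 0.0
```

Request:
{"fn": "apply_moves", "kwargs": {"deltas": [[-0.04,0,0,0,0.6],[-0.06,0,0,0,0.6],[-0.06,0,0,0,0.6],[-0.06,0,0,0,0.6]]}}

```text
time_s: 8.55
ee_pos: [479.1, -350.4, 197.0]
ee_rot: [-180.0, -0.1, 70.3]
force: [-0.3, -0.3, 0.5]
gripper_width: 73.2
gripper_force: 0.0
```

```bash
python3 - <<'E'
from h import *
st=env.state(); C=cam("wrist",st); im=cams.grab_frame("wrist"); go(661,-14,215,111.6,st)
rects(im,C,(0,0,165),(180,45,255),64,800)
cv2.imwrite("pics/w4.png",im[0:300,150:490])
E
```

```text
pose [ 479.1 -350.4  197. ] [-1.80e+02 -1.00e-01  7.03e+01] tool delta m [ 0.378   0.0581 -0.0176] roll rad -0.72 t 8.55 F [-0.3 -0.3  0.5] w 73.2
px [315. 132.] xy [ 500.3 -293.4] size [168.9 115.7] y-axis 70.3
```

View pics/w4.png

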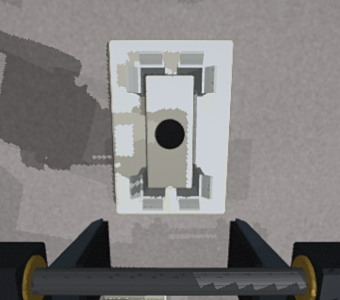

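The thick cassette lies centred in the well (port at px (170,134), equal gaps to the guides). Now the thin one.

Request:
{"fn": "apply_moves", "kwargs": {"deltas": [[0.042,0.0065,-0.01,0,0.6],[0.084,0.013,-0.018,0,0.6],[0.126,0.0195,-0.018,0,0.6],[0.168,0.026,-0.018,0,0.6],[0.21,0.0325,-0.018,0,0.6]]}}

```text
time_s: 9.1
ee_pos: [580.9, -160.9, 215.2]
ee_rot: [-180.0, -0.0, 70.5]
force: [0.5, 0.2, 0.4]
gripper_width: 72.8
gripper_force: 0.0
```

Request:
{"fn": "apply_moves", "kwargs": {"deltas": [[0.042,0.0065,0,-0.145,0.6],[0.084,0.013,0,-0.29,0.6],[0.126,0.0195,0,-0.435,0.6],[0.168,0.026,0,-0.58,0.6],[0.168,0.026,0,-0.72,0.6]]}}

```text
time_s: 9.6
ee_pos: [662.8, -7.7, 214.3]
ee_rot: [179.9, -0.1, 112.4]
force: [-0.2, -1.0, 0.1]
gripper_width: 73.0
gripper_force: 0.0
```

Request:
{"fn": "apply_moves", "kwargs": {"deltas": [[0,0,0,0,0.6],[0,0,0,0,0.6]]}}

```text
time_s: 9.8
ee_pos: [660.7, -13.6, 215.1]
ee_rot: [-179.9, -0.0, 111.5]
force: [-1.5, 0.7, -0.2]
gripper_width: 73.1
gripper_force: 0.0
```

```bash
python3 - <<'E'
from h import *
st=env.state(); C=cam("wrist",st); im=cams.grab_frame("wrist"); cv2.imwrite("pics/w5.png",im); go(661,-14,215,111.6,st)
rects(im,C,(0,0,165),(180,45,255),22,1200)
E
```

```text
pose [660.7 -13.6 215.1] [-179.9   -0.   111.5] tool delta m [-0.0004  0.0001  0.0001] roll rad -0.001 t 9.8 F [-1.5  0.7 -0.2] w 73.1
px [320. 180.] xy [662.4 -13.7] size [ 46.  108.6] y-axis 111.6
px [589. 191.] xy [1001.3  104.2] size [149.5 208.8] y-axis 91.5
```

Request:
{"fn": "apply_moves", "kwargs": {"deltas": [[0,0.0015,0.045,0,0.6],[0,0.0015,0.09,0,0.6],[0,0.0015,0.135,0,0.6],[0,0.0015,0.175,0,0.6],[0,0.0015,0.197,0,0.6]]}}

```text
time_s: 10.35
ee_pos: [660.0, -14.6, 14.9]
ee_rot: [-179.7, -0.1, 111.4]
force: [-0.3, 0.8, 0.0]
gripper_width: 73.1
gripper_force: 0.0
```

Request:
{"fn": "apply_moves", "kwargs": {"deltas": [[0,0,0.008,0,0.6],[0,0,0.0125,0,0.6],[0,0,0.0125,0,0.6],[0,0,0.0125,0,-0.2],[0,0,0.0125,0,-0.2]]}}

```text
time_s: 10.85
ee_pos: [663.6, -13.8, 7.5]
ee_rot: [179.8, 0.1, 111.6]
force: [-0.1, -0.4, 0.1]
gripper_width: 59.8
gripper_force: 0.0
```

Request:
{"fn": "apply_moves", "kwargs": {"deltas": [[0,0,0,0,-0.2],[0,0,0,0,-0.2],[0,0,0,0,-0.2]]}}

```text
time_s: 11.15
ee_pos: [663.0, -13.7, 6.7]
ee_rot: [179.9, 0.0, 111.7]
force: [-0.6, -0.4, 3.1]
gripper_width: 45.8
gripper_force: 25.0
```

```bash
python3 -c "
from h import *
go(480,-352,215,70.4)"
```

```text
pose [663.  -13.7   6.7] [179.9   0.  111.7] tool delta m [-0.247  -0.2947 -0.2086] roll rad 0.72 t 11.15 F [-0.6 -0.4  3.1] w 45.8
```

Request:
{"fn": "apply_moves", "kwargs": {"deltas": [[0,0,-0.02,0,-0.2],[0,0,-0.055,0,-0.2],[0,0,-0.095,0,-0.2],[0,0,-0.135,0,-0.2],[0,0,-0.17,0,-0.2]]}}

```text
time_s: 11.65
ee_pos: [662.6, -13.7, 177.8]
ee_rot: [180.0, 0.0, 111.7]
force: [-0.1, 0.5, -1.2]
gripper_width: 45.9
gripper_force: 25.0
```

Request:
{"fn": "apply_moves", "kwargs": {"deltas": [[-0.025,-0.032,-0.01,0,-0.2],[-0.05,-0.064,-0.01,0,-0.2],[-0.075,-0.096,-0.01,0,-0.2],[-0.1,-0.128,-0.01,0,-0.2],[-0.125,-0.16,-0.01,0,-0.2]]}}

```text
time_s: 12.15
ee_pos: [558.8, -190.0, 185.7]
ee_rot: [-180.0, -0.0, 111.7]
force: [0.5, -0.3, -1.2]
gripper_width: 45.8
gripper_force: 25.0
```

Request:
{"fn": "apply_moves", "kwargs": {"deltas": [[-0.025,-0.032,0,0.145,-0.2],[-0.05,-0.064,0,0.29,-0.2],[-0.0755,-0.0955,0,0.435,-0.2],[-0.0755,-0.0955,0,0.58,-0.2],[-0.0755,-0.0955,0,0.72,-0.2]]}}

```text
time_s: 12.65
ee_pos: [498.1, -295.5, 185.6]
ee_rot: [-180.0, -0.0, 69.9]
force: [-0.3, 0.9, -1.0]
gripper_width: 45.8
gripper_force: 25.0
```

Request:
{"fn": "apply_moves", "kwargs": {"deltas": [[0,0,0,0,-0.2],[0,0,0.025,0,-0.2],[0,0,0.05,0,-0.2],[0,0,0.05,0,-0.2],[0,0,0.05,0,-0.2]]}}

```text
time_s: 13.15
ee_pos: [499.3, -294.1, 136.0]
ee_rot: [-180.0, -0.0, 70.5]
force: [-0.1, -0.4, -1.5]
gripper_width: 45.5
gripper_force: 25.0
```

```bash
python3 - <<'E'
from h import *
go(500,-294.5,72,70.4); im=cams.grab_frame("wrist"); cv2.imwrite("pics/w6.png",im[0:300,150:490])
E
```

```text
pose [ 499.3 -294.1  136. ] [-180.    -0.    70.5] tool delta m [-0.0001  0.0008  0.064 ] roll rad 0.002 t 13.15 F [-0.1 -0.4 -1.5] w 45.5
```

View pics/w6.png

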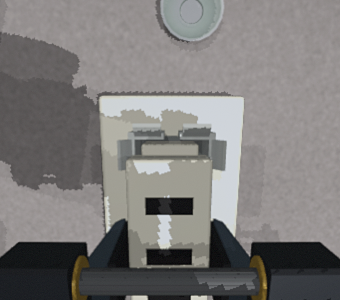

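The thin cassette (centre px 169) is about 1 mm left of the guides (172). I'll correct that and lower it.

Request:
{"fn": "apply_moves", "kwargs": {"deltas": [[0,0.001,0,0,-0.2],[0,0.001,0.012,0,-0.2],[0,0.001,0.025,0,-0.2],[0,0.001,0.037,0,-0.2],[0,0.001,0.047,0,-0.2]]}}

```text
time_s: 13.7
ee_pos: [499.4, -294.3, 87.2]
ee_rot: [-179.9, -0.0, 70.4]
force: [0.2, -0.1, -0.9]
gripper_width: 45.6
gripper_force: 25.0
```

Request:
{"fn": "apply_moves", "kwargs": {"deltas": [[0,0,0.007,0,-0.2],[0,0,0.012,0,-0.2],[0,0,0.015,0,-0.2],[0,0,0.016,0,-0.2],[0,0,0.016,0,-0.2]]}}

```text
time_s: 14.2
ee_pos: [500.3, -294.8, 73.1]
ee_rot: [180.0, 0.0, 70.4]
force: [-0.3, 0.2, -0.6]
gripper_width: 46.1
gripper_force: 25.0
```

Request:
{"fn": "apply_moves", "kwargs": {"deltas": [[0,0,0,0,-0.2],[0,0,0,0,-0.2]]}}

```text
time_s: 14.4
ee_pos: [500.3, -294.8, 73.3]
ee_rot: [180.0, 0.0, 70.4]
force: [-0.8, -0.3, -0.9]
gripper_width: 45.6
gripper_force: 25.0
```

Request:
{"fn": "apply_moves", "kwargs": {"deltas": [[0,0,0.0015,0,-0.2],[0,0,0.0025,0,-0.2],[0,0,0.0025,0,0.35],[0,0,0.0025,0,0.35],[0,0,0.0025,0,0.35]]}}

```text
time_s: 14.9
ee_pos: [500.2, -294.7, 70.5]
ee_rot: [180.0, -0.0, 70.4]
force: [-0.3, -0.1, 0.1]
gripper_width: 61.0
gripper_force: 0.0
```

Request:
{"fn": "apply_moves", "kwargs": {"deltas": [[0,0,0,0,0.35],[0,0,0,0,0.35],[0,0,-0.04,0,0.35],[0,0,-0.08,0,0.35],[0,0,-0.125,0,0.35]]}}

```text
time_s: 15.4
ee_pos: [499.5, -294.3, 196.0]
ee_rot: [-179.9, -0.0, 70.4]
force: [1.0, -0.6, 0.3]
gripper_width: 61.1
gripper_force: 0.0
```

Request:
{"fn": "apply_moves", "kwargs": {"deltas": [[-0.04,0,0,0,0.35],[-0.06,0,0,0,0.35],[-0.06,0,0,0,0.35],[-0.06,0,0,0,0.35]]}}

```text
time_s: 15.8
ee_pos: [479.8, -350.9, 195.0]
ee_rot: [-180.0, -0.1, 70.4]
force: [0.5, -0.6, -0.1]
gripper_width: 61.4
gripper_force: 0.0
```

```bash
python3 - <<'E'
from h import *
st=env.state(); C=cam("wrist",st); im=cams.grab_frame("wrist"); im2=cams.grab_frame("side"); print(im2[262:316:6,304].tolist()[:1]); cv2.imwrite("pics/w7.png",np.vstack([im[0:240,150:490],cv2.resize(im2[245:335,255:350],(340,322),interpolation=cv2.INTER_CUBIC)])); go(451,312,215,70.4,st)
E
```

```text
[[205, 211, 212]]
pose [ 479.8 -350.9  195. ] [-1.80e+02 -1.00e-01  7.04e+01] tool delta m [ 0.6146 -0.25   -0.0191] roll rad -0.001 t 15.8 F [ 0.5 -0.6 -0.1] w 61.4
```

View pics/w7.png

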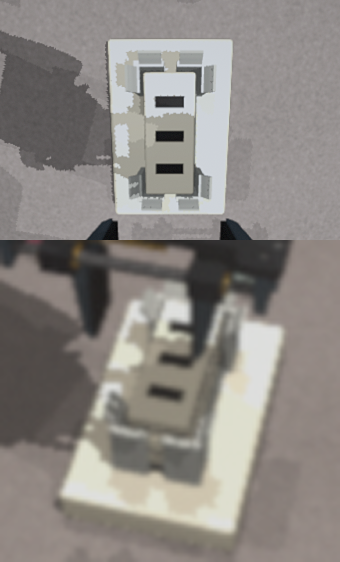

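Both cassettes are stacked flat and centred in the well (bars at px (170,135)). On to the console with the fingers shut.

Request:
{"fn": "apply_moves", "kwargs": {"deltas": [[0.041,-0.0165,0,0,-0.5],[0.082,-0.033,0,0,-1],[0.123,-0.05,0,0,-1],[0.164,-0.0665,0,0,-1],[0.205,-0.083,0,0,-1]], "grip_force": 15}}

```text
time_s: 16.4
ee_pos: [470.1, -127.6, 195.3]
ee_rot: [-180.0, -0.0, 70.4]
force: [-0.5, 0.3, 0.1]
gripper_width: 24.5
gripper_force: 0.0
```

Request:
{"fn": "apply_moves", "kwargs": {"deltas": [[0.041,-0.0165,0,0,-1],[0.082,-0.033,0,0,-1],[0.123,-0.05,0,0,-1],[0.164,-0.0665,0,0,-1],[0.205,-0.083,0,0,-1]]}}

```text
time_s: 16.9
ee_pos: [460.2, 93.3, 195.5]
ee_rot: [180.0, -0.0, 70.5]
force: [0.4, -0.5, -0.2]
gripper_width: 0.4
gripper_force: 0.0
```

Request:
{"fn": "apply_moves", "kwargs": {"deltas": [[0.041,-0.0165,0,0,-1],[0.082,-0.033,0,0,-1],[0.123,-0.05,0,0,-1],[0.164,-0.0665,0,0,-1],[0.165,-0.067,0,0,-1]]}}

```text
time_s: 17.4
ee_pos: [452.3, 273.9, 195.2]
ee_rot: [-180.0, -0.1, 70.8]
force: [-0.3, -1.3, -0.1]
gripper_width: 0.3
gripper_force: 0.0
```

Request:
{"fn": "apply_moves", "kwargs": {"deltas": [[0,0,0,0,-1],[0,0,0,0,-1]]}}

```text
time_s: 17.6
ee_pos: [452.8, 267.9, 195.2]
ee_rot: [-180.0, 0.1, 70.4]
force: [0.1, 0.7, 0.2]
gripper_width: 0.6
gripper_force: 0.0
```

```bash
python3 - <<'E'
from h import *
st=env.state(); C=cam("wrist",st); im=cams.grab_frame("wrist"); cv2.imwrite("pics/w8.png",im)
print('top est',onz(cam("top"),(240.3,245.9),54.5)); go(451,312,70,70.4,st)
rects(im,C,(0,0,175),(180,40,255),54.5,400,3)
E
```

```text
top est [453.01140828 309.70836836]
pose [452.8 267.9 195.2] [-1.80e+02  1.00e-01  7.04e+01] tool delta m [ 0.041  -0.0164  0.1252] roll rad 0.0 t 17.6 F [0.1 0.7 0.2] w 0.6
px [450. 259.] xy [567.5 143.6] size [22.7 37.4] y-axis 159.9
px [295. 199.] xy [430.6 261. ] size [48.3 43.7] y-axis 66.6
px [356. 130.] xy [493.8 300. ] size [164.1 135.1] y-axis 70.1
```

View pics/w8.png

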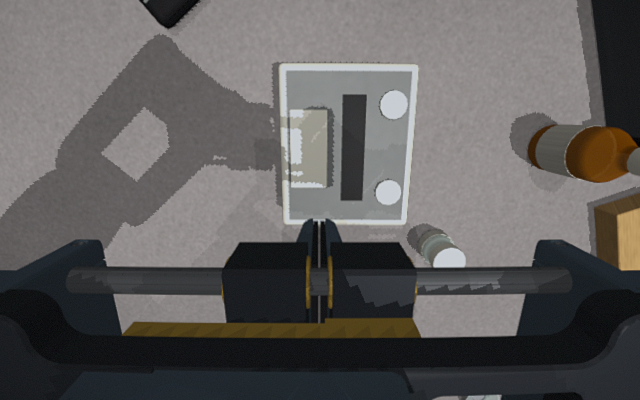

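The picture shows the start key at px (309,147), extending 290–328 by 107–187, partly in shadow, with the round keys at (393,104) and (388,192).

```bash
python3 - <<'E'
from h import *
st=env.state(); C=cam("wrist",st)
p=onz(C,(308.5,147),54.5); print(p,[onz(C,q,54.5).round() for q in((290,107),(328,107),(328,187),(290,187),(393,104))]); go(*p,62,70.4,st)
E
```

```text
[457.5968984 314.6861407] [array([454., 358.]), array([489., 345.]), array([463., 268.]), array([425., 282.]), array([551., 326.])]
pose [453.  267.6 195.4] [-180.     0.    70.4] tool delta m [ 0.046  -0.0115  0.1334] roll rad -0.001 t 17.65 F [-0.   1.5  0.6] w 0.4
```

Request:
{"fn": "apply_moves", "kwargs": {"deltas": [[0.02,-0.006,0.02,0,-1],[0.044,-0.0125,0.05,0,-1],[0.044,-0.0125,0.085,0,-1],[0.044,-0.0125,0.115,0,-1],[0.044,-0.0125,0.128,0,-1]]}}

```text
time_s: 18.15
ee_pos: [455.0, 312.0, 65.0]
ee_rot: [-179.8, 0.2, 70.3]
force: [0.8, -1.3, 0.3]
gripper_width: 0.6
gripper_force: 0.0
```

Request:
{"fn": "apply_moves", "kwargs": {"deltas": [[0,0,0,0,-1],[0,0,0,0,-1],[0,0,0,0,-1]]}}

```text
time_s: 18.45
ee_pos: [457.6, 314.7, 69.3]
ee_rot: [179.9, -0.2, 70.4]
force: [-1.5, -0.4, 0.2]
gripper_width: 0.2
gripper_force: 0.0
```

```bash
python3 -c "
from h import *
go(456,313,56,70.4)"
```

```text
pose [457.6 314.7  69.3] [179.9  -0.2  70.4] tool delta m [-0.0021 -0.001   0.0133] roll rad -0.001 t 18.45 F [-1.5 -0.4  0.2] w 0.2
```

Request:
{"fn": "apply_moves", "kwargs": {"deltas": [[-0.001,0,0.002,0,-1],[-0.001,0,0.005,0,-1],[-0.001,0,0.008,0,-1],[-0.001,0,0.009,0,-1],[-0.001,0,0.009,0,-1]]}}

```text
time_s: 18.95
ee_pos: [455.8, 313.3, 58.2]
ee_rot: [-180.0, 0.0, 70.4]
force: [-0.4, 0.2, 0.4]
gripper_width: 0.7
gripper_force: 0.0
```

Request:
{"fn": "apply_moves", "kwargs": {"deltas": [[0,0,0,0,-1],[0,0,0,0,-1],[0,0,0,0,-1]]}}

```text
time_s: 19.25
ee_pos: [456.0, 313.4, 58.5]
ee_rot: [180.0, -0.0, 70.4]
force: [-0.4, 0.1, -1.0]
gripper_width: 0.0
gripper_force: 0.0
```

Request:
{"fn": "apply_moves", "kwargs": {"deltas": [[0,0,0.001,0,-1],[0,0,0.002,0,-1],[0,0,0.003,0,-1],[0,0,0.003,0,-1],[0,0,0.003,0,-1]]}}

```text
time_s: 19.75
ee_pos: [455.9, 313.3, 55.4]
ee_rot: [-180.0, -0.0, 70.4]
force: [0.7, -0.7, 0.1]
gripper_width: 0.6
gripper_force: 0.0
```

Request:
{"fn": "apply_moves", "kwargs": {"deltas": [[0,0,0.0005,0,-1],[0,0,0.001,0,-1],[0,0,0.001,0,-1],[0,0,0.001,0,-1]]}}

```text
time_s: 20.15
ee_pos: [456.0, 313.4, 54.7]
ee_rot: [180.0, -0.0, 70.4]
force: [-0.5, -0.2, 1.7]
gripper_width: 0.3
gripper_force: 1.0
```

Contact. Pressing on gently.

Request:
{"fn": "apply_moves", "kwargs": {"deltas": [[0,0,0.0004,0,-1],[0,0,0.0008,0,-1],[0,0,0.001,0,-1],[0,0,0.001,0,-1]]}}

```text
time_s: 20.55
ee_pos: [456.0, 313.3, 54.1]
ee_rot: [180.0, -0.0, 70.4]
force: [-1.4, -1.2, 6.2]
gripper_width: 0.8
gripper_force: 3.1
```

Request:
{"fn": "apply_moves", "kwargs": {"deltas": [[0,0,0.0003,0,-1],[0,0,0.0006,0,-1],[0,0,0.0006,0,-1],[0,0,0.0006,0,-1]]}}

```text
time_s: 20.95
ee_pos: [456.0, 313.4, 53.8]
ee_rot: [180.0, -0.0, 70.4]
force: [-2.4, -1.6, 7.6]
gripper_width: 0.5
gripper_force: 4.1
```

Request:
{"fn": "apply_moves", "kwargs": {"deltas": [[0,0,0,0,-1],[0,0,0,0,-1],[0,0,0,0,-1],[0,0,0,0,-1]]}}

```text
time_s: 21.35
ee_pos: [456.1, 313.4, 53.8]
ee_rot: [180.0, -0.0, 70.4]
force: [-2.4, -1.3, 8.9]
gripper_width: 0.4
gripper_force: 4.1
```

Request:
{"fn": "apply_moves", "kwargs": {"deltas": [[0,0,0,0,-1],[0,0,0,0,-1],[0,0,0,0,-1],[0,0,0,0,-1]]}}

```text
time_s: 21.75
ee_pos: [456.0, 313.4, 53.8]
ee_rot: [180.0, -0.0, 70.4]
force: [-2.1, -0.4, 8.2]
gripper_width: 0.7
gripper_force: 4.1
```

Request:
{"fn": "apply_moves", "kwargs": {"deltas": [[0,0,-0.005,0,-1],[0,0,-0.03,0,-1],[0,0,-0.07,0,-1],[0,0,-0.1,0,-1],[0,0,-0.1,0,-1]]}}

```text
time_s: 22.25
ee_pos: [458.4, 314.9, 157.2]
ee_rot: [179.7, -0.4, 70.4]
force: [0.6, -0.5, 1.0]
gripper_width: 0.4
gripper_force: 0.0
```

Request:
{"fn": "apply_moves", "kwargs": {"deltas": [[0,0,0,0,-1],[0,0,0,0,-1],[0,0,0,0,-1]]}}

```text
time_s: 22.55
ee_pos: [455.2, 312.8, 151.3]
ee_rot: [-179.9, 0.1, 70.4]
force: [0.1, -0.3, -0.2]
gripper_width: 0.2
gripper_force: 0.0
```

```bash
python3 -c "
from h import *
print(env.job_done())"
```

```text
the job is handed in; nothing more can be done
None
```

I loaded both cassettes flat in the feeder (thick below, thin on top), then held the start key at about 8 N for about a second and let go; the job is handed in at about 22.6 s, but no verdict came back.

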